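# Set out a titration place

### The job

Set out the titration place. Stand the big conical flask on the lab jack with its mouth centred right under the burette's tip: lower it gently until you feel it rest on the jack before you let go, and do not touch the burette or its stand. Stand the beaker on the bench midway between the wash bottle and the big amber reagent bottle, in line with them, and leave everything else where it is.

Things in the scene. Friction and masses are not known exactly. Their poses are not given: they have to be found in the camera images.
- flask: Big conical flask of clear glass, empty, 0.1 to 0.2 kg, standing upright on the bench. 145 mm high, base 85 mm across; the cone narrows from 10 mm to 100 mm above the base, then a straight round neck 34 mm across, topped by a rim 38 mm across and 5 mm high. Origin: centre of its underside, z up its axis. (A small flask, 105 mm high, is to be left alone.)
- flask_mouth (a point): Centre of the flask's mouth, on its axis, 145 mm above its underside.
- beaker: Clear glass beaker, straight and round, 58 mm across, 84 mm high, rim flaring to 62 mm, about 0.1 kg, standing upright on the bench in front of the big flask. Origin: centre of its underside, z up.
- burette_stand: Retort stand holding the burette; not to be touched. Origin: foot of the rod, on the bench; z up, -x from the rod to the burette. Base plate 205 x 140 x 8 mm from x = -175 to +30 mm; upright rod 12 mm thick at the origin, 708 mm high; the burette hangs upright at x = -115 mm; clamp arm from rod to burette 530 mm above the bench.
- burette_tip (a point): Lowest point of the upright burette, 239 mm above the bench; a flask standing on the jack has its mouth 10 to 22 mm below it. Jet 8 mm thick for 60 mm, then a stopcock 15 mm thick with a key from -16 to +29 mm along the stand's y, 297 to 327 mm above the bench, then a tube 12 mm thick to 840 mm. A gripper pointing straight down does not fit over the flask; one leaning 40 to 45 degrees does.
- jack: Lab scissor jack on the stand's base plate; its platform is a level metal square, 100 x 100 mm, centred within 6 mm of the burette's axis. Origin: centre of the underside of its foot, 8 mm above the bench. The platform is as high as the last user left it, 72 to 84 mm above the bench; no reading gives it: feel for it. It is self-locking and does not sink.
- wash_bottle: White squeeze wash bottle, 74 mm across, 155 mm high to the shoulder, with a bent spout rising to 216 mm that points to its own -y, away from the amber bottle. 0.6 kg, standing on the bench. Origin: centre of its underside. The reagent bottle stands 240 mm from it in its +y direction.
- reagent_bottle: Big amber glass reagent bottle with a blue screw cap, 86 mm across, 175 mm high, 0.95 kg, standing on the bench 240 mm (centre to centre) from the wash bottle; nothing stands between the two. Origin: centre of its underside.
- small_flask: Bystander: small conical flask 64 mm across, 105 mm high, behind the gap between the two bottles. Origin: centre of its underside.
- cylinder: Bystander: glass measuring cylinder 27 mm across, 185 mm high, foot 62 mm across, beside the small flask. Origin: centre of its underside.
- cork_ring: Bystander: cork flask ring 90 mm across, 28 mm high, in front of the wash bottle. Origin: centre of its underside.
- dropper: Bystander: small amber bottle 40 mm across, 95 mm high, in front of the reagent bottle. Origin: centre of its underside.
- petri: Bystander: covered Petri dish 92 mm across, 16 mm high, in front of the jack. Origin: centre of its underside.
- spatula: Bystander: steel spatula 170 mm long lying flat in front of the gap between the bottles.
- solution_bottle: Bystander: white bottle with a blue cap, 68 mm across, 150 mm high, behind the big flask. Origin: centre of its underside.
Not all that is in view belongs to the job. What is shaped like the flask but yellow is not meant. What is shaped like the beaker but yellow is not meant.

How it is judged (in metres and radians):
On the way:
1. the flask, still in the gripper, is lowered until it rests on the jack under the burette (contact force between flask and jack above 0.3 N and contact force between the fingers and flask above 0.5 N and horizontal distance between flask_mouth and burette_tip below 0.03 m), for 0.1 s.
At the end, for the whole second after the job is handed in: The big flask stands upright (3 degrees) and at rest on the jack, its mouth centred within 10 mm sideways of the burette's tip; the beaker stands upright and at rest on the bench, its centre within 14 mm, along and across, of the midpoint between wash bottle and amber bottle (horizontal distance between flask_mouth and burette_tip below 0.01 m and distance between flask_mouth and burette_tip below 0.027 m and angle between flask's own z axis and vertical below 0.05 rad and contact force between flask and jack above 0.3 N and linear speed of each of flask, beaker below 0.02 m/s and y of beaker in the frame of wash_bottle between 0.106 and 0.134 m and x of beaker in the frame of wash_bottle between -0.014 and 0.014 m and height (world z) of beaker below 0.006 m and angle between beaker's own z axis and vertical below 0.06 rad); the robot touches nothing.
It fails at once if the burette or its stand is touched (contact force between anything else and burette_stand above 1.5 N).
It fails at once if the flask is pressed hard onto the jack (contact force between flask and jack above 45 N).
It fails at once if the wash bottle or the reagent bottle is moved by more than 8 mm (distance of any of wash_bottle, reagent_bottle from where it was at the start of the episode above 0.008 m).
It fails at once if a bystander is moved by more than 15 mm (distance of any of small_flask, cylinder, cork_ring, dropper, petri, spatula, solution_bottle from where it was at the start of the episode above 0.015 m).
It also fails if it takes over 61 s, if anything falls off the work surface, if the arm or the gripper's body presses on something with over 40 N, if the wrist force passes 120 N, or if a joint passes its speed limit or range.

### The arm

A 7-joint arm with a two-finger parallel gripper is mounted at the origin on the work surface. World frame = base frame: x ahead of the robot, y to its left, z up, the work surface at z = 0. Lengths are in mm, angles in rad, forces in N, time in s.
With the tool pointing down it reaches from about 425 to 875 mm from the base axis. Payload 9.9 kg.
Tool frame: the origin (TCP) lies at the very end of the fingers, on their centre line; the grasp point (between the pads) lies 19 mm behind it (ctrl.pinch_z is the distance from the TCP to the grasp point, in mm); z points along the fingers, y is the direction in which the jaws open and shut (so a half turn about z gives the same grasp; the last joint's range is limited). The gripper opens to 85 mm and grips with 20 to 120 N. Pads are 22 mm wide; open, the fingers measure 114 mm over their backs; the gripper's body (76 mm by 85 mm) begins 54 mm behind the grasp point. The pads swing forward as they close: fully open they stand 13 mm farther back than shut.
Start: joints at [1.047, 0.576, 0.025, 1.437, -0.015, 1.129, -0.057], TCP at [287.392, -610.766, 231.289] pointing down, gripper open.
Joint ranges: [-2.76, 2.76], [-0.34, 2.15], [-1.52, 1.57], [0.19, 2.46], [-1.09, 4.23], [0.17, 1.99], [-2.82, 2.82]. Speed limits (rad/s): [2.22, 2.22, 3.01, 3.01, 3.14, 3.14, 3.14].

### API

Orientations are given as a unit quaternion [x, y, z, w].
In Python, from plant import ctrl gives the robot as it stands.
- The arm moves only by the tool drive_tool, never from a script. Its argument "increments" is one flat list of numbers, 7 for each row, row after row: the finger opening in mm, from 0 to 85.4, then the shift along the tool's x, y, z in mm, then the turn, a rotation vector about the tool's x, y, z in degrees. In form: [gripper, x, y, z, rx, ry, rz, gripper, x, y, z, rx, ry, rz, ...]. A call has 1 to 10 rows; each row is the pose to reach, as a shift and turn from the pose measured when the call began, along the tool's axes at that moment; what a row does not reach only later rows make up. A row lasts 1/12 s, in which the tool goes at most 41.7 mm and 7.16 degrees, less where a joint would pass 70% of its speed; a pose out of reach is approached as far as the arm can. A call with a gripper value outside its range is refused whole. The fingers move at their own pace and stop on an object; the grip force is fixed at half the most. Time passes only in rows, so rows that repeat a pose let the fingers close. It gives the time, the measured TCP pose, the force and the opening at its end, in the units of the state.
- ctrl.state(): the state, without advancing time (a new reading comes with each control period).
- ctrl.read_camera(name): name is "side" or "top"; returns a dict with "image" (420x560x3 uint8, blue, green, red), "z_map" (420x560 float32, mm along the optical axis (not along the pixel's ray), 0 where there is no reading), "fovy" (degrees; the focal length in pixels is half the picture's height over the tangent of half this angle, whatever the lens; pixels are square), "cx", "cy" (the principal point, pixels), "k1" (the pictures are not rectified: a ray, as slopes to the right and down, at radius r is drawn at 1 + k1 r^2 times it, then the intrinsics apply), "position" and "rotation" of the camera in the world. Camera axes: x right, y down, z forward; pixel columns grow to the right and rows downward; lengths in mm; the calibration is good to about 2 mm. A picture is of the moment at which its call begins.
- ctrl.finish_job(): hands the job in, once; it reports no verdict.
The state is a dict: "clock": time; "joint_pos": joint angles; "joint_velocities": joint speeds; "effort": joint torques, N m; "eef_pos": TCP position; "ee_rot": TCP orientation; "wrist_force": force on the tool from outside, world axes, zero at the start; "wrist_torque": the same for the moment, N m; "width": finger opening in mm.
Only numpy, scipy, OpenCV 4.12 (cv2) and the standard library are available. Lean on these libraries where they do the work, as an engineer would, in place of code of your own. Each camera call takes 0.05 s, during which the arm holds its last target. There are 200 camera calls.

## Working session

There is one attempt and no reset: what is moved stays moved. The work goes in short steps, Python scripts to look and compute and a tool call to move; the robot and the scene stay as the last step left them, time stands still between calls to the robot, and variables do not carry over. Pictures are saved under pics/ and viewed, about 8 in all and at most 12, crops included, and the job is handed in when it is done.

Besides the shell and the picture viewer there is one more tool, called in YAML: its name, and indented under it one key for each argument. drive_tool: Moves the arm, as the interface text tells. Its arguments: {"type":"object","properties":{"increments":{"type":"array","items":{"type":"number"}}},"required":["increments"]}

```bash
ls; mkdir -p pics
python3 - <<'E'
from plant import ctrl
import cv2,numpy as np
print(ctrl.state(), ctrl.pinch_z)
for n in("side","top"):
    d=ctrl.read_camera(n); cv2.imwrite(f"pics/{n}0.png",d["image"]); np.savez(f"{n}0.npz",**d)
    print(n,{k:v for k,v in d.items() if k not in("image","z_map")})
E
```

```text
pics
{'clock': 0.0, 'joint_pos': array([ 1.04719551,  0.57653067,  0.02487275,  1.4379449 , -0.01499745,
        1.12898109, -0.05649222]), 'joint_velocities': array([-5.70114707e-05, -1.37250386e-03,  3.39443109e-04, -1.74877118e-03,
        1.78379780e-05, -5.87569185e-04, -1.63141945e-03]), 'effort': array([ 1.37171592e-04, -7.65741277e+01,  2.25044802e+00, -2.85963428e+01,
        1.53612293e-02,  1.26524837e-02, -2.52364026e-05]), 'eef_pos': array([ 287.17742077, -610.34863921,  230.43125311]), 'ee_rot': array([ 9.75916825e-01,  2.18141344e-01, -2.34454923e-04, -8.06099677e-04]), 'wrist_force': array([-0.44402246,  0.09976721, -0.55680996]), 'wrist_torque': array([-0.00224532,  0.02655077,  0.02152358]), 'width': 85.06017469249862} 18.700000000000003
side {'fovy': 55.40959438670969, 'cx': 276.7309612100096, 'cy': 206.8789355564651, 'k1': -0.0025867304722952053, 'position': array([-40.37874087, 697.12105284, 824.85670095]), 'rotation': array([-0.30469665,  0.84122985, -0.4162129 ,  0.16204666])}
top {'fovy': 54.493276612209264, 'cx': 278.18818691617923, 'cy': 195.9519074794644, 'k1': -0.08089476011911237, 'position': array([ 382.89239997,    7.51318466, 1499.40878698]), 'rotation': array([ 0.70717997, -0.70421157,  0.04344059, -0.04577633])}
```

View pics/side0.png

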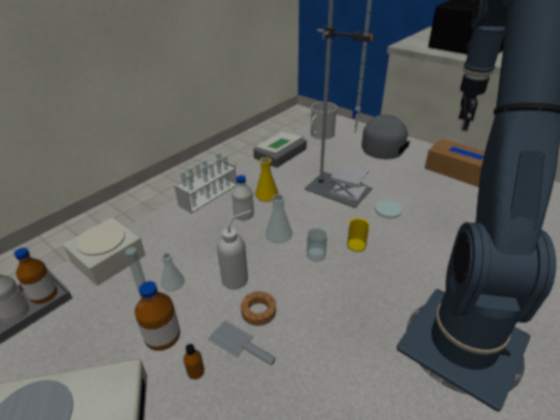

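View pics/top0.png

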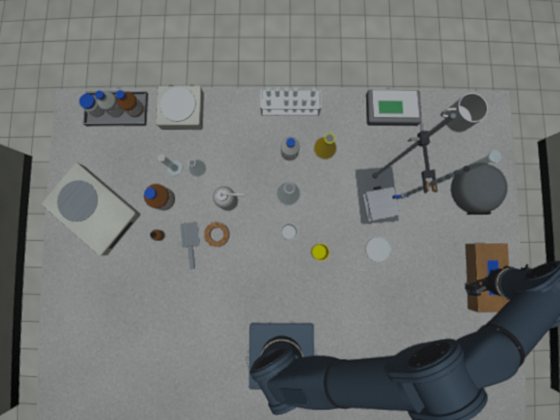

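```bash
cat > h.py <<'E'
import numpy as np,cv2
from scipy.spatial.transform import Rotation as R
def load(n): return dict(np.load(n+".npz"))
def cam(d):
    h=420; f=h/2/np.tan(np.radians(float(d["fovy"]))/2)
    K=np.array([[f,0,float(d["cx"])],[0,f,float(d["cy"])],[0,0,1]])
    return K,np.array([float(d["k1"]),0,0,0,0]),R.from_quat(d["rotation"]).as_matrix(),np.array(d["position"])
def ray(d,uv):
    K,D,Rm,p=cam(d); s=cv2.undistortPoints(np.array(uv,float).reshape(-1,1,2),K,D).reshape(-1,2)
    return p,np.c_[s,np.ones(len(s))]@Rm.T
def onplane(d,uv,z):
    p,r=ray(d,uv); return p+r*((z-p[2])/r[:,2])[:,None]
def proj(d,X):
    K,D,Rm,p=cam(d); c=(np.array(X,float).reshape(-1,3)-p)@Rm
    return cv2.projectPoints(c,np.zeros(3),np.zeros(3),K,D)[0].reshape(-1,2)
def cloud(d):
    v,u=np.mgrid[:420,:560]; p,r=ray(d,np.c_[u.ravel(),v.ravel()])
    return (p+r*d["z_map"].reshape(-1,1)).reshape(420,560,3)
def tri(d1,u1,d2,u2):
    p1,r1=ray(d1,u1);p2,r2=ray(d2,u2)
    A=np.c_[r1[0],-r2[0]];t=np.linalg.lstsq(A,p2-p1,rcond=None)[0]
    a=p1+t[0]*r1[0];b=p2+t[1]*r2[0];return (a+b)/2,np.linalg.norm(a-b)
E
python3 - <<'E'
from h import *
s=load("side0");t=load("top0")
cv2.imwrite("pics/t1.png",cv2.resize(cv2.convertScaleAbs(t["image"][120:270,140:420],alpha=1.5),None,fx=2.8,fy=2.8,interpolation=3))
cv2.imwrite("pics/s1.png",cv2.resize(cv2.convertScaleAbs(s["image"][95:295,200:420],alpha=1.3),None,fx=3,fy=3,interpolation=3))
C=cloud(t)
for n,u in dict(flask=(289,193),fl2=(289,186),beaker=(289,232),wash=(224,197),reag=(152,195),jack=(375,210),tip=(397,197),bench=(330,280)).items(): print(n,C[u[1],u[0]].round(0))
C2=cloud(s)
for n,u in dict(flask=(278,220),flask2=(278,200),beaker=(317,245),jack=(350,180),bur=(358,130)).items(): print(n,C2[u[1],u[0]].round(0))
E
```

```text
flask [565. -24. 141.]
fl2 [589. -24. 144.]
beaker [439. -27.  27.]
wash [547. 190. 174.]
reag [552. 428. 178.]
jack [ 514. -326.   87.]
tip [ 532. -340.  309.]
bench [ 267. -176.    4.]
flask [568.  -3.  78.]
flask2 [574. -12. 144.]
beaker [424.  -1.  62.]
jack [ 514. -314.   84.]
bur [ 773. -811.   -2.]
```

View pics/t1.png

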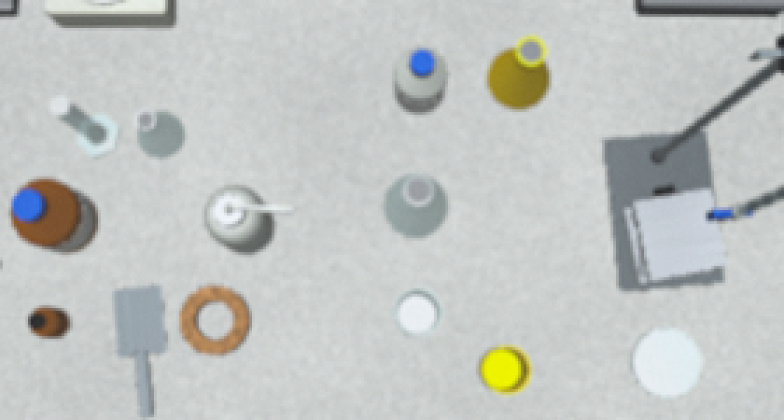

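View pics/s1.png

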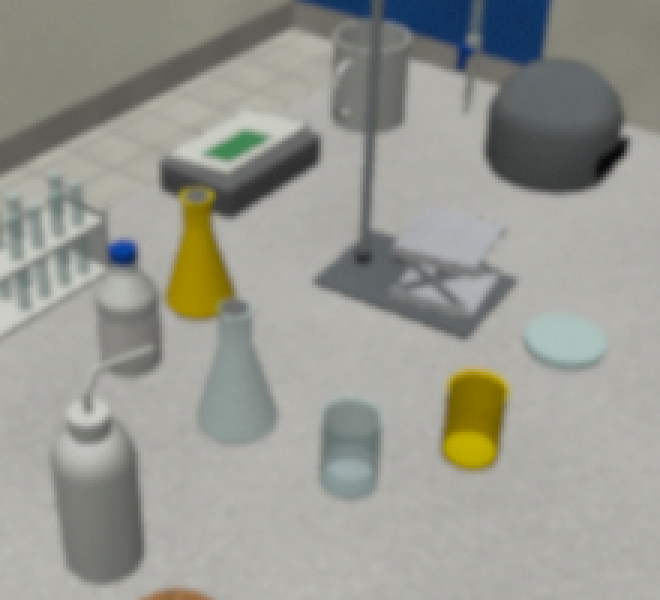

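Run:
```python
from h import *
s=load("side0");t=load("top0")
T=lambda *a:[(np.array(a)+.5)/2.8-.5+[140,120]]
S=lambda *a:[(np.array(a)+.5)/3-.5+[200,95]]
def P(n,a,z=None): print(n,np.round(a,1))
P("flask top",onplane(t,T(418,190),145)); P("flask side",onplane(s,S(236,304),145)); P("base top",onplane(t,T(415,208),5))
P("tri",tri(t,T(418,190),s,S(236,304))[0])
P("beak top rim",onplane(t,T(417,311),84)); P("side rim",onplane(s,S(351,413),84))
P("side bot",onplane(s,S(349,478),3))
for c in [(604,141),(707,133),(723,283),(621,290)]: P("plate",onplane(t,T(*c),8))
P("rod",onplane(t,T(657,157),8)); P("rod side",onplane(s,S(364,260),8))
P("tip side",onplane(s,S(467,114),239)); P("cock side",onplane(s,S(467,50),312)); P("cock top key",onplane(t,T(709,214),312))
for c in [(634,206),(710,190),(723,271),(648,282)]: P("platf",onplane(t,T(*c),78))
for c in [(395,250),(430,210),(505,230),(473,264)]: P("platf side",onplane(s,S(*c),78))
P("wash top",onplane(t,T(229,210),185)); P("reag cap top",onplane(t,T(29,205),175)); P("wash body",onplane(t,T(241,215),100))
# masks
C=cloud(t);im=t["image"].astype(int);hsv=cv2.cvtColor(t["image"],cv2.COLOR_BGR2HSV)
m=(hsv[...,0]>105)&(hsv[...,0]<130)&(hsv[...,1]>120); 
l,n,st,ce=None,*cv2.connectedComponentsWithStats(m.astype(np.uint8))[1:] if 0 else (None,)*3
k,lab,st,ce=cv2.connectedComponentsWithStats(m.astype(np.uint8))
for i in range(1,k):
    if st[i,4]>4: P("blue",[*ce[i],st[i,4]]); 
# depth: wash bottle & reagent points by height
sub=np.zeros((420,560),bool);sub[150:240,130:260]=1
for n,x,y in (("wash",547,190),("reag",547,428)):
    q=C[sub&(np.hypot(C[...,0]-x,C[...,1]-y)<70)&(C[...,2]>130)]
    if len(q): P(n,[*q.min(0),*q.max(0),len(q)])
# flask/jack from side cloud
C2=cloud(s)
q=C2[160:205,325:375].reshape(-1,3);q=q[(q[:,2]>60)&(q[:,2]<100)];P("jack side cloud med,min,max",[*np.median(q,0),*q.min(0),*q.max(0)])
```

```text
File "<stdin>", line 19
    l,n,st,ce=None,*cv2.connectedComponentsWithStats(m.astype(np.uint8))[1:] if 0 else (None,)*3
                                                                             ^^
SyntaxError: invalid syntax
```

Run:
```python
from h import *
s=load("side0");t=load("top0")
T=lambda *a:[(np.array(a)+.5)/2.8-.5+[140,120]]
S=lambda *a:[(np.array(a)+.5)/3-.5+[200,95]]
def P(n,a,z=None): print(n,np.round(a,1))
P("flask top",onplane(t,T(418,190),145)); P("flask side",onplane(s,S(236,304),145)); P("base top",onplane(t,T(415,208),5))
P("tri",tri(t,T(418,190),s,S(236,304))[0])
P("beak top rim",onplane(t,T(417,311),84)); P("side rim",onplane(s,S(351,413),84))
P("side bot",onplane(s,S(349,478),3))
for c in [(604,141),(707,133),(723,283),(621,290)]: P("plate",onplane(t,T(*c),8))
P("rod",onplane(t,T(657,157),8)); P("rod side",onplane(s,S(364,260),8))
P("tip side",onplane(s,S(467,114),239)); P("cock side",onplane(s,S(467,50),312)); P("cock top key",onplane(t,T(709,214),312))
for c in [(634,206),(710,190),(723,271),(648,282)]: P("platf",onplane(t,T(*c),78))
for c in [(395,250),(430,210),(505,230),(473,264)]: P("platf side",onplane(s,S(*c),78))
P("wash top",onplane(t,T(229,210),185)); P("reag cap top",onplane(t,T(29,205),175)); P("wash body",onplane(t,T(241,215),100))
C=cloud(t);hsv=cv2.cvtColor(t["image"],cv2.COLOR_BGR2HSV)
m=(hsv[...,0]>105)&(hsv[...,0]<130)&(hsv[...,1]>120)
k,lab,st,ce=cv2.connectedComponentsWithStats(m.astype(np.uint8))
for i in range(1,k):
    if st[i,4]>4 and 130<ce[i,0]<430: P("blue",[*ce[i],*st[i]])
sub=np.zeros((420,560),bool);sub[150:240,130:260]=1
for n,x,y in (("wash",547,190),("reag",547,428)):
    q=C[sub&(np.hypot(C[...,0]-x,C[...,1]-y)<70)&(C[...,2]>130)]
    if len(q): P(n,[*q.min(0),*q.max(0),len(q)])
C2=cloud(s)
q=C2[160:205,325:375].reshape(-1,3);q=q[(q[:,2]>60)&(q[:,2]<100)];P("jack side cloud med,min,max",[*np.median(q,0),*q.min(0),*q.max(0)])
```

```text
flask top [[583.4 -23.7 145. ]]
flask side [[585.7 -26.7 145. ]]
base top [[580.1 -23.    5. ]]
tri [583.  -23.6 147.9]
beak top rim [[441.2 -24.   84. ]]
side rim [[442.5 -24.   84. ]]
side bot [[439.4 -22.1   3. ]]
plate [[ 670.7 -274.4    8. ]]
plate [[ 682.4 -413.3    8. ]]
plate [[ 481.9 -428.3    8. ]]
plate [[ 472.5 -292.9    8. ]]
rod [[ 649.5 -344.9    8. ]]
rod side [[ 649.2 -343.2    8. ]]
tip side [[ 532.9 -349.8  239. ]]
cock side [[ 538.1 -344.7  312. ]]
cock top key [[ 534.5 -326.8  312. ]]
platf [[ 574.2 -297.5   78. ]]
platf [[ 595.  -394.9   78. ]]
platf [[ 492.3 -408.3   78. ]]
platf [[ 478.4 -313.    78. ]]
platf side [[ 574.6 -293.    78. ]]
platf side [[ 591.7 -392.3   78. ]]
platf side [[ 499.1 -408.4   78. ]]
platf side [[ 490.6 -323.4   78. ]]
wash top [[553.2 197.  185. ]]
reag cap top [[559.5 436.1 175. ]]
wash body [[558.  194.2 100. ]]
blue [290.5 142.  287.  138.    8.    9.   60. ]
blue [149.7 192.9 145.  188.   11.   11.  100. ]
blue [397.2 196.  394.  195.    7.    3.   20. ]
wash [521.1 122.  130.  589.7 233.5 220.3 360. ]
reag [533.6 411.  130.1 585.7 463.3 184.5 217. ]
jack side cloud med,min,max [ 537.5 -336.9   83.2  484.  -413.    60.1  595.3 -294.4   88. ]
```

```bash
cat > mv.py <<'E'
import sys
from h import *
from plant import ctrl
# usage: mv.py x y z az tilt jaw : grasp point (mm); tool z leans at azimuth az by tilt deg; jaw='r' (y radial) or 't' (y tangential)
def orient(az,tilt,jaw,flip=0):
    a,b=np.radians([az,tilt]); z=np.array([np.cos(a)*np.sin(b),np.sin(a)*np.sin(b),-np.cos(b)])
    tg=np.array([-np.sin(a),np.cos(a),0])
    y=np.cross(tg,z)*1.0 if jaw=='r' else tg
    if jaw=='r': y=-y if y@[np.cos(a),np.sin(a),0]<0 else y
    if flip: y=-y
    return np.c_[np.cross(y,z),y,z]
def main(x,y,z,az,tilt,jaw,flip=0):
    s=ctrl.state(); p=s["eef_pos"]; Rm=R.from_quat(s["ee_rot"]).as_matrix()
    Rt=orient(az,tilt,jaw,flip); tcp=np.array([x,y,z])+Rt[:,2]*ctrl.pinch_z
    sh=Rm.T@(tcp-p); rv=np.degrees(R.from_matrix(Rm.T@Rt).as_rotvec())
    print("shift",sh.round(1),"turn",rv.round(2),"dist %.0f ang %.1f"%(np.linalg.norm(sh),np.linalg.norm(rv)))
    print("pinch now",(p-Rm[:,2]*ctrl.pinch_z).round(1),"z axis",Rm[:,2].round(3),"F",s["wrist_force"].round(1),"w",round(s["width"],1),"t",round(s["clock"],2),"q",s["joint_pos"].round(2))
if __name__=="__main__":
    a=sys.argv[1:]; main(*map(float,a[:5]),a[5],int(a[6]) if len(a)>6 else 0)
E
python3 mv.py 441 -23.5 200 -3 0 r
python3 mv.py 441 -23.5 200 0 0 r
python3 - <<'E'
from h import *
t=load("top0");T=lambda *a:[(np.array(a)+.5)/2.8-.5+[140,120]]
for n,c,z in(("smallfl",(160,135),5),("cyl",(97,136),5),("ring",(215,321),28),("drop",(38,322),95),("key",((397.2-139.5)*2.8-.5,(196-119.5)*2.8-.5),312)): print(n,onplane(t,T(*c),z).round(0))
E
```

```text
shift [ 389.  -465.5   49.9] turn [-8.00e-02 -4.00e-02 -6.18e+01] dist 609 ang 61.8
pinch now [ 287.2 -610.4  249.2] z axis [-0.001  0.001 -1.   ] F [ 0.1  0.6 -0. ] w 85.5 t 0.1 q [ 1.05  0.58  0.02  1.44 -0.02  1.13 -0.06]
shift [ 389.  -465.5   49.9] turn [-8.00e-02 -4.00e-02 -6.48e+01] dist 609 ang 64.8
pinch now [ 287.2 -610.4  249.2] z axis [-0.001  0.001 -1.   ] F [ 0.1  0.6 -0. ] w 85.5 t 0.1 q [ 1.05  0.58  0.02  1.44 -0.02  1.13 -0.06]
smallfl [[677. 318.   5.]]
cyl [[676. 403.   5.]]
ring [[429. 235.  28.]]
drop [[424. 445.  95.]]
key [[ 535. -340.  312.]]
```

drive_tool:
  increments: [85, 389, -465, 20, 0, 0, -64.8, 85, 389, -465, 20, 0, 0, -64.8, 85, 389, -465, 20, 0, 0, -64.8, 85, 389, -465, 20, 0, 0, -64.8, 85, 389, -465, 20, 0, 0, -64.8, 85, 389, -465, 20, 0, 0, -64.8, 85, 389, -465, 20, 0, 0, -64.8, 85, 389, -465, 20, 0, 0, -64.8, 85, 389, -465, 20, 0, 0, -64.8, 85, 389, -465, 20, 0, 0, -64.8]

```text
clock: 0.93
eef_pos: [392.8, -206.1, 217.4]
ee_rot: [0.704, 0.71, 0.0, -0.001]
wrist_force: [1.3, 0.1, 0.1]
width: 84.9
```

```bash
python3 mv.py 441 -23.5 160 0 0 r
```

```text
shift [182.1  49.7  76.3] turn [-0.04 -0.07  0.45] dist 204 ang 0.5
pinch now [ 392.8 -206.1  236.1] z axis [-0.001  0.001 -1.   ] F [1.3 0.1 0.1] w 84.9 t 0.93 q [ 0.67  0.27 -0.37  2.03  0.12  0.87  0.24]
```

drive_tool:
  increments: [85, 182, 50, 76, 0, 0, 0.4, 85, 182, 50, 76, 0, 0, 0.4, 85, 182, 50, 76, 0, 0, 0.4, 85, 182, 50, 76, 0, 0, 0.4, 85, 182, 50, 76, 0, 0, 0.4, 85, 182, 50, 76, 0, 0, 0.4, 85, 182, 50, 76, 0, 0, 0.4]

```text
clock: 1.52
eef_pos: [441.1, -21.2, 140.8]
ee_rot: [0.705, 0.709, -0.0, -0.002]
wrist_force: [-0.2, -0.8, 0.4]
width: 85.0
```

```bash
python3 mv.py 441 -23.5 50 0 0 r
python3 - <<'E'
from plant import ctrl
import cv2,numpy as np
d=ctrl.read_camera("side"); np.savez("s2.npz",**d)
cv2.imwrite("pics/s2.png",cv2.resize(d["image"][130:290,230:420],None,fx=3,fy=3,interpolation=3))
E
```

```text
shift [ -2.5   0.2 109.5] turn [-0.14 -0.11  0.36] dist 110 ang 0.4
pinch now [441.1 -21.2 159.5] z axis [-0.003  0.002 -1.   ] F [-0.2 -0.8  0.4] w 85.0 t 1.52 q [ 0.24  0.38 -0.39  2.13  0.22  0.67 -0.3 ]
```

View pics/s2.png

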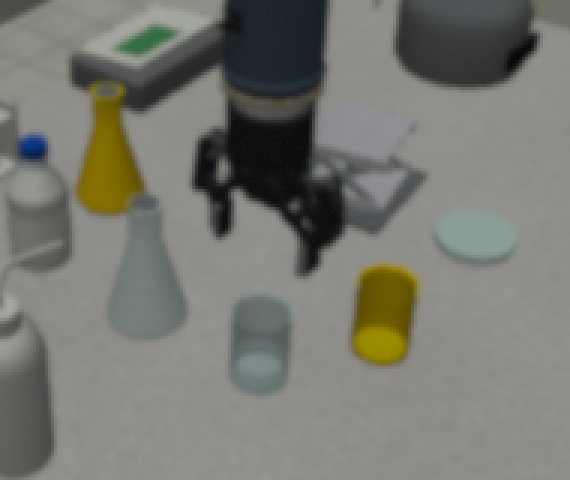

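drive_tool:
  increments: [85, -2.5, 0, 35, 0, 0, 0, 85, -2.5, 0, 70, 0, 0, 0, 85, -2.5, 0, 95, 0, 0, 0, 85, -2.5, 0, 109, 0, 0, 0, 85, -2.5, 0, 109, 0, 0, 0, 40, -2.5, 0, 109, 0, 0, 0, 40, -2.5, 0, 109, 0, 0, 0, 40, -2.5, 0, 109, 0, 0, 0, 40, -2.5, 0, 109, 0, 0, 0, 40, -2.5, 0, 109, 0, 0, 0]

```text
clock: 2.4
eef_pos: [441.3, -26.2, 33.7]
ee_rot: [0.706, 0.708, 0.0, -0.0]
wrist_force: [-2.1, -1.2, 8.0]
width: 57.5
```

drive_tool:
  increments: [40, 0, 0, 0, 0, 0, 0, 40, 0, 0, 0, 0, 0, 0, 40, 0, 0, 0, 0, 0, 0, 40, 0, 0, 0, 0, 0, 0]

```text
clock: 2.73
eef_pos: [441.6, -26.3, 34.1]
ee_rot: [0.706, 0.708, 0.0, 0.0]
wrist_force: [-0.1, 0.5, -1.2]
width: 57.5
```

```bash
python3 mv.py 441 -23.5 160 0 0 r
```

```text
shift [   2.8   -0.5 -107.2] turn [ 0.05 -0.03  0.11] dist 107 ang 0.1
pinch now [441.6 -26.3  52.8] z axis [ 0.001  0.    -1.   ] F [-0.1  0.5 -1.2] w 57.5 t 2.73 q [ 0.13  0.56 -0.26  2.24  0.38  0.38 -0.44]
```

drive_tool:
  increments: [40, 0, 0, -40, 0, 0, 0, 40, 0, 0, -80, 0, 0, 0, 40, 0, 0, -110, 0, 0, 0, 40, 40, -5, -110, 0, 0, 0, 40, 80, -10, -110, 0, 0, 0, 40, 120, -12, -110, 0, 0, 0, 40, 160, -12, -110, 0, 0, 0, 40, 200, -12, -110, 0, 0, 0, 40, 240, -12, -110, 0, 0, 0, 40, 280, -12, -110, 0, 0, 0]

```text
clock: 3.57
eef_pos: [428.4, 255.5, 144.2]
ee_rot: [0.706, 0.708, 0.0, 0.0]
wrist_force: [0.7, -0.3, -1.7]
width: 57.4
```

```bash
python3 mv.py 430 314 165 0 0 r;python3 mv.py 556.5 314 165 0 0 r
```

```text
shift [58.5  1.7 -2.1] turn [ 0.04 -0.01  0.11] dist 59 ang 0.1
pinch now [428.4 255.5 162.9] z axis [ 0.001  0.    -1.   ] F [ 0.7 -0.3 -1.7] w 57.4 t 3.57 q [-0.33  0.44 -0.42  2.    0.26  0.75 -0.91]
shift [ 58.3 128.2  -2. ] turn [ 0.04 -0.01  0.11] dist 141 ang 0.1
pinch now [428.4 255.5 162.9] z axis [ 0.001  0.    -1.   ] F [ 0.7 -0.3 -1.7] w 57.4 t 3.57 q [-0.33  0.44 -0.42  2.    0.26  0.75 -0.91]
```

drive_tool:
  increments: [40, 30, 0, 0, 0, 0, 0, 40, 58, 2, 0, 0, 0, 0, 40, 58, 35, 0, 0, 0, 0, 40, 58, 65, 0, 0, 0, 0, 40, 58, 95, 0, 0, 0, 0, 40, 58, 118, 0, 0, 0, 0, 40, 58, 128, 20, 0, 0, 0, 40, 58, 128, 50, 0, 0, 0, 40, 58, 128, 70, 0, 0, 0, 40, 58, 128, 70, 0, 0, 0]

```text
clock: 4.4
eef_pos: [554.0, 311.9, 69.7]
ee_rot: [0.706, 0.708, -0.003, -0.001]
wrist_force: [0.1, -0.1, -1.1]
width: 57.3
```

```bash
python3 mv.py 556.5 314 53 0 0 r
python3 - <<'E'
from plant import ctrl
import cv2,numpy as np
for n in("side","top"):
    d=ctrl.read_camera(n); np.savez(n+"3.npz",**d)
    a=d["image"][200:380,100:300] if n=="side" else d["image"][140:260,120:280]
    cv2.imwrite(f"pics/{n}3.png",cv2.resize(a,(400,360) if n=="side" else (480,360),interpolation=3))
a=cv2.imread("pics/side3.png");b=cv2.imread("pics/top3.png");cv2.imwrite("pics/c3.png",np.hstack([a,b])[:, :800])
E
```

```text
shift [ 2.3  2.7 35.4] turn [-0.33  0.22  0.11] dist 36 ang 0.4
pinch now [554.1 311.9  88.4] z axis [-0.006 -0.004 -1.   ] F [ 0.1 -0.1 -1.1] w 57.3 t 4.4 q [-0.36  0.71 -0.37  1.71  0.33  0.8  -0.89]
```

View pics/c3.png

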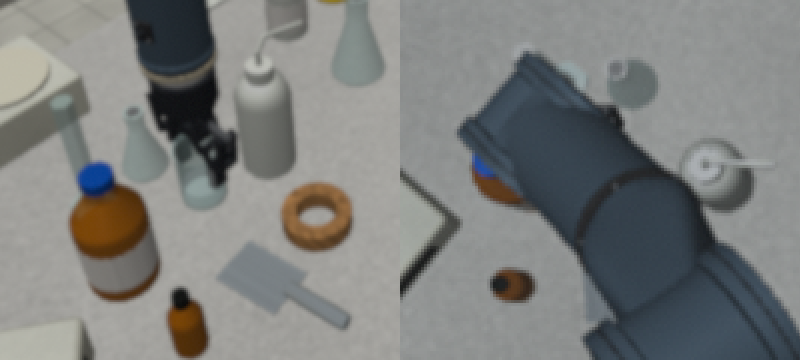

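drive_tool:
  increments: [40, 2, 3, 10, 0, 0, 0, 40, 2, 3, 20, 0, 0, 0, 40, 2, 3, 27, -0.3, 0.2, 0, 40, 2, 3, 31, -0.3, 0.2, 0, 40, 2, 3, 33, -0.3, 0.2, 0, 40, 2, 3, 34.5, -0.3, 0.2, 0, 40, 2, 3, 35, -0.3, 0.2, 0, 40, 2, 3, 35, -0.3, 0.2, 0]

```text
clock: 5.17
eef_pos: [558.9, 315.7, 39.1]
ee_rot: [0.706, 0.708, 0.003, 0.001]
wrist_force: [0.0, 0.5, -0.9]
width: 57.7
```

```bash
python3 mv.py 556.5 314 53 0 0 r
```

```text
shift [-1.7 -2.4  4.8] turn [ 0.26 -0.18  0.13] dist 6 ang 0.3
pinch now [558.8 315.6  57.8] z axis [ 0.005  0.003 -1.   ] F [ 0.   0.5 -0.9] w 57.7 t 5.17 q [-0.38  0.75 -0.35  1.72  0.36  0.73 -0.91]
```

drive_tool:
  increments: [40, -1, -1, 2, 0.2, 0, 0, 40, -1, -1, 4, 0.2, 0, 0, 40, -1, -1, 5.5, 0.2, 0, 0, 40, -1, -1, 5.5, 0.2, 0, 0, 40, -1, -1, 5.5, 0.2, 0, 0]

```text
clock: 5.58
eef_pos: [558.0, 314.7, 33.9]
ee_rot: [0.706, 0.708, 0.002, -0.001]
wrist_force: [0.4, -0.4, 2.8]
width: 57.7
```

```bash
python3 mv.py 556.5 314 53 0 0 r
```

```text
shift [-0.7 -1.5 -0.4] turn [ 0.08 -0.18  0.12] dist 2 ang 0.2
pinch now [558.  314.7  52.6] z axis [ 0.001  0.003 -1.   ] F [ 0.4 -0.4  2.8] w 57.7 t 5.58 q [-0.38  0.75 -0.35  1.73  0.36  0.72 -0.91]
```

Contact felt (force −1 → +2.8 N). Release and rise.

drive_tool:
  increments: [80, 0, 0, 0, 0, 0, 0, 80, 0, 0, 0, 0, 0, 0, 80, 0, 0, 0, 0, 0, 0, 80, 0, 0, 0, 0, 0, 0, 80, 0, 0, -25, 0, 0, 0, 80, 0, 0, -60, 0, 0, 0, 80, 0, 0, -100, 0, 0, 0, 80, 0, 0, -140, 0, 0, 0, 80, 0, 0, -180, 0, 0, 0, 80, 0, 0, -190, 0, 0, 0]

```text
clock: 6.42
eef_pos: [559.6, 315.9, 230.8]
ee_rot: [0.706, 0.708, 0.006, 0.0]
wrist_force: [0.0, 0.7, 0.1]
width: 80.2
```

```bash
for f in 0 1; do python3 mv.py 490 -19.5 210 -2.4 45 t $f; done
```

```text
shift [-336.1  -57.4   30.8] turn [-33.48 -35.72 -82.87] dist 342 ang 96.2
pinch now [559.4 315.8 249.5] z axis [ 0.009  0.008 -1.   ] F [0.  0.7 0.1] w 80.2 t 6.42 q [-0.33  0.54 -0.43  1.53  0.24  1.11 -0.8 ]
shift [-336.1  -57.4   30.8] turn [-36.1   33.83  87.2 ] dist 342 ang 100.3
pinch now [559.4 315.8 249.5] z axis [ 0.009  0.008 -1.   ] F [0.  0.7 0.1] w 80.2 t 6.42 q [-0.33  0.54 -0.43  1.53  0.24  1.11 -0.8 ]
```

drive_tool:
  increments: [80, 0, -40, -10, 0, 0, 0, 80, 0, -80, -20, 0, 0, 0, 80, 0, -120, -30, 0, 0, 0, 80, -40, -130, -30, -2, -2, -6, 80, -80, -130, -30, -4, -4, -12, 80, -120, -130, -30, -6, -6, -18, 80, -160, -130, -30, -9, -9, -24, 80, -200, -130, -30, -12, -12, -30, 80, -240, -120, -30, -14, -14, -36, 80, -280, -110, -30, -17, -17, -42]

```text
clock: 7.25
eef_pos: [449.8, 34.3, 258.1]
ee_rot: [0.391, 0.897, 0.006, 0.207]
wrist_force: [2.8, -1.5, -0.5]
width: 80.4
```

```bash
python3 mv.py 490 -19.5 210 -2.4 45 t
```

```text
shift [-48.3 -10.9  84.4] turn [-15.72 -18.33 -41.04] dist 98 ang 47.6
pinch now [442.8  37.1 275.2] z axis [ 0.375 -0.152 -0.914] F [ 2.8 -1.5 -0.5] w 80.4 t 7.25 q [-0.04  0.07 -0.41  2.24  0.59  0.62 -0.14]
```

drive_tool:
  increments: [60, -20, -2, 10, -2.3, -2.6, -6, 60, -30, -5, 20, -4.6, -5.2, -12, 60, -40, -8, 30, -6.9, -8, -18, 60, -48, -11, 40, -9.2, -10.6, -24, 60, -48, -11, 50, -11.5, -13.2, -30, 60, -48, -11, 60, -13.8, -16, -36, 60, -48, -11, 84, -15.7, -18.3, -41, 60, -48, -11, 84, -15.7, -18.3, -41, 60, -48, -11, 84, -15.7, -18.3, -41]

```text
clock: 8.0
eef_pos: [494.9, -19.4, 189.8]
ee_rot: [0.122, 0.947, -0.045, 0.294]
wrist_force: [0.3, -0.4, -2.4]
width: 60.0
```

```bash
python3 mv.py 537 -21.5 164 -2.4 45 t;python3 mv.py 583.5 -23.5 118 -2.4 45 t
```

```text
shift [-22.5  12.3  62.7] turn [ -8.66 -10.47  -9.09] dist 68 ang 16.3
pinch now [484.7 -16.5 205.2] z axis [ 0.545 -0.158 -0.823] F [ 0.3 -0.4 -2.4] w 60.0 t 8.0 q [ 0.6   0.36 -1.14  2.45  1.59  0.71 -0.51]
shift [-33.9  23.  126.3] turn [ -8.66 -10.47  -9.09] dist 133 ang 16.3
pinch now [484.7 -16.5 205.2] z axis [ 0.545 -0.158 -0.823] F [ 0.3 -0.4 -2.4] w 60.0 t 8.0 q [ 0.6   0.36 -1.14  2.45  1.59  0.71 -0.51]
```

```bash
python3 mv.py 600 -24 240 -2.4 35 t;python3 mv.py 583.5 -23.5 230 -2.4 42 t; python3 -c "
from plant import ctrl
s=ctrl.state();print(s['eef_pos'],s['ee_rot'],s['joint_pos'])"
```

```text
shift [-113.2   24.4   35.3] turn [-7.82 -0.51 -9.8 ] dist 121 ang 12.5
pinch now [484.7 -16.5 205.2] z axis [ 0.545 -0.158 -0.823] F [ 0.3 -0.4 -2.4] w 60.0 t 8.0 q [ 0.6   0.36 -1.14  2.45  1.59  0.71 -0.51]
shift [-96.5  21.2  34.2] turn [-8.41 -7.48 -9.31] dist 105 ang 14.6
pinch now [484.7 -16.5 205.2] z axis [ 0.545 -0.158 -0.823] F [ 0.3 -0.4 -2.4] w 60.0 t 8.0 q [ 0.6   0.36 -1.14  2.45  1.59  0.71 -0.51]
[494.87583988 -19.42889707 189.82723991] [ 0.12174131  0.94699341 -0.04546458  0.29379502] [ 0.59933728  0.36266903 -1.14380754  2.45116826  1.58679698  0.70933224
 -0.51312857]
```

drive_tool:
  increments: [60, -20, 5, 6, -1, 0, -1.5, 60, -50, 10, 15, -3, 0, -4, 60, -80, 18, 25, -5, 0, -7, 60, -113, 24, 35, -7.8, -0.5, -9.8, 60, -113, 24, 35, -7.8, -0.5, -9.8]

```text
clock: 8.42
eef_pos: [615.9, -27.7, 227.1]
ee_rot: [0.019, 0.953, -0.006, 0.303]
wrist_force: [0.6, -1.0, 1.1]
width: 60.0
```

```bash
python3 mv.py 590 -23.5 230 -2.4 42 t; python3 -c "
from plant import ctrl
s=ctrl.state();print(s['eef_pos'],s['ee_rot'],s['joint_pos'])"
```

```text
shift [17.4  3.1  1.1] turn [ 0.03 -6.72  0.06] dist 18 ang 6.7
pinch now [605.1 -27.3 242.3] z axis [ 0.577 -0.024 -0.816] F [ 0.6 -1.   1.1] w 60.0 t 8.42 q [ 0.73  0.44 -1.09  2.17  1.43  0.53  0.11]
[615.93812399 -27.71733704 227.07114535] [ 0.01937104  0.95279342 -0.006268    0.30293594] [ 0.72656057  0.44160875 -1.08819344  2.17172321  1.43008261  0.52630998
  0.10787972]
```

drive_tool:
  increments: [60, 8, 1.5, 0.5, 0, -3.3, 0, 60, 17, 3, 1, 0, -6.7, 0, 60, 17, 3, 1, 0, -6.7, 0, 60, 17, 3, 1, 0, -6.7, 0]

```text
clock: 8.75
eef_pos: [600.9, -23.9, 214.8]
ee_rot: [0.018, 0.934, -0.007, 0.357]
wrist_force: [-0.9, -0.0, -0.8]
width: 59.9
```

```bash
python3 mv.py 583.5 -23.5 185 -2.4 43 t
```

```text
shift [32.5 -0.3 29.3] turn [ 0.11 -1.11  0.12] dist 44 ang 1.1
pinch now [588.4 -23.4 228.8] z axis [ 0.667 -0.026 -0.744] F [-0.9 -0.  -0.8] w 59.9 t 8.75 q [ 0.72  0.46 -1.12  2.33  1.9   0.6  -0.38]
```

drive_tool:
  increments: [60, 10, 0, 9, 0, -0.3, 0, 60, 20, 0, 18, 0, -0.7, 0, 60, 32, 0, 29, 0, -1, 0, 60, 32, 0, 29, 0, -1, 0]

```text
clock: 9.08
eef_pos: [595.3, -24.4, 168.9]
ee_rot: [0.018, 0.932, -0.007, 0.363]
wrist_force: [-0.3, -0.5, -0.5]
width: 59.9
```

```bash
python3 mv.py 583.5 -23.5 120 -2.4 43 t;  python3 - <<'E'
from plant import ctrl
import cv2,numpy as np
d=ctrl.read_camera("side"); np.savez("s4.npz",**d)
cv2.imwrite("pics/s4.png",cv2.resize(d["image"][100:270,200:400],None,fx=3,fy=3,interpolation=3))
E
```

```text
shift [41.6  0.4 46.7] turn [ 0.08 -0.42  0.09] dist 63 ang 0.4
pinch now [582.6 -23.8 182.7] z axis [ 0.676 -0.027 -0.736] F [-0.3 -0.5 -0.5] w 59.9 t 9.08 q [ 0.69  0.6  -1.14  2.41  2.07  0.78 -0.54]
```

View pics/s4.png

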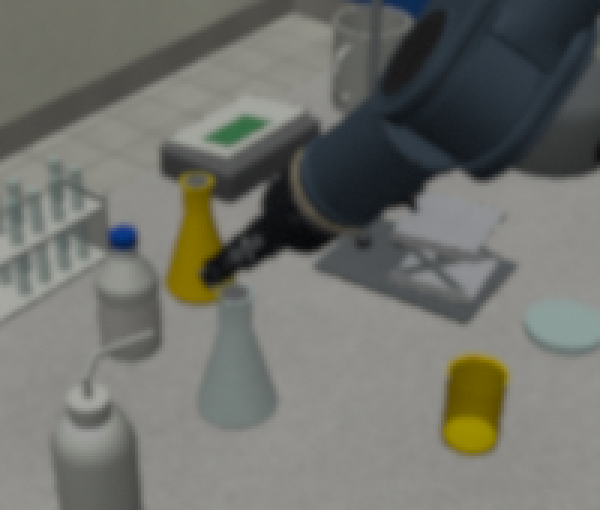

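```bash
python3 mv.py 583.5 -23.5 185 12 43 t; python3 mv.py 583.5 -23.5 185 27 43 t
```

```text
shift [-0.8  2.9 -0.8] turn [ -9.66  -0.37 -10.44] dist 3 ang 14.2
pinch now [583.2 -23.3 184. ] z axis [ 0.677 -0.026 -0.736] F [0.3 0.3 0.1] w 60.0 t 9.13 q [ 0.69  0.6  -1.14  2.4   2.07  0.77 -0.54]
shift [ 0.1  6.  -1.6] turn [-19.85  -0.36 -21.44] dist 6 ang 29.2
pinch now [583.2 -23.3 184. ] z axis [ 0.677 -0.026 -0.736] F [0.3 0.3 0.1] w 60.0 t 9.13 q [ 0.69  0.6  -1.14  2.4   2.07  0.77 -0.54]
```

drive_tool:
  increments: [60, -0.4, 1.5, -0.5, -4.4, -0.1, -4.8, 60, -0.8, 2.9, -0.8, -8.7, -0.3, -9.4, 60, -0.5, 4.2, -1.2, -13, -0.4, -14, 60, 0, 5.2, -1.5, -17, -0.4, -18.4, 60, 0, 6, -1.6, -19.9, -0.4, -21.4, 60, 0, 6, -1.6, -19.9, -0.4, -21.4]

```text
clock: 9.63
eef_pos: [597.0, -20.9, 172.8]
ee_rot: [-0.217, 0.904, 0.085, 0.358]
wrist_force: [0.1, -0.6, 0.1]
width: 60.0
```

```bash
python3 mv.py 583.5 -23.5 119 27 43 t
```

```text
shift [46.5  3.9 48.9] turn [-0.12  0.13 -0.02] dist 68 ang 0.2
pinch now [585.6 -26.7 186.4] z axis [ 0.61   0.309 -0.73 ] F [ 0.1 -0.6  0.1] w 60.0 t 9.63 q [ 0.96  0.64 -1.11  2.29  2.36  0.22 -0.13]
```

```bash
python3 mv.py 583.5 -23.5 150 20 43 t
```

```text
shift [25.3  2.3 26.3] turn [4.66 0.14 5.1 ] dist 37 ang 6.9
pinch now [585.6 -26.7 186.4] z axis [ 0.61   0.309 -0.73 ] F [ 0.1 -0.6  0.1] w 60.0 t 9.63 q [ 0.96  0.64 -1.11  2.29  2.36  0.22 -0.13]
```

drive_tool:
  increments: [60, 4, 2, 4, 2.3, 0, 2.5, 60, 10, 2.3, 10, 4.6, 0, 5, 60, 18, 2.3, 18, 4.6, 0, 5, 60, 25, 2.3, 26, 4.6, 0, 5, 60, 25, 2.3, 26, 4.6, 0, 5]

```text
clock: 10.05
eef_pos: [595.2, -18.7, 136.0]
ee_rot: [-0.162, 0.916, 0.064, 0.361]
wrist_force: [0.4, -0.1, -1.1]
width: 59.8
```

```bash
python3 mv.py 583.5 -23.5 119 20 43 t
```

```text
shift [20.8 -0.5 22.5] turn [0.04 0.05 0.01] dist 31 ang 0.1
pinch now [583.2 -23.1 149.6] z axis [ 0.641  0.234 -0.731] F [ 0.4 -0.1 -1.1] w 59.8 t 10.05 q [ 0.9   0.74 -1.16  2.38  2.36  0.5  -0.24]
```

drive_tool:
  increments: [60, 7, 0, 7.5, 0, 0, 0, 60, 14, -0.3, 15, 0, 0, 0, 60, 20.5, -0.5, 22, 0, 0, 0, 60, 20.5, -0.5, 22, 0, 0, 0]

```text
clock: 10.38
eef_pos: [595.4, -19.2, 105.4]
ee_rot: [-0.161, 0.916, 0.064, 0.361]
wrist_force: [-1.0, 0.0, 0.8]
width: 59.9
```

```bash
python3 mv.py 583.5 -23.5 119 20 43 t;  python3 - <<'E'
from plant import ctrl
import cv2,numpy as np
for n in("side","top"):
    d=ctrl.read_camera(n); np.savez(n+"5.npz",**d)
    a=d["image"][140:240,240:340] if n=="side" else d["image"][150:230,250:330]
    cv2.imwrite(f"pics/{n}5.png",cv2.resize(a,(400,400),interpolation=3))
cv2.imwrite("pics/c5.png",np.hstack([cv2.imread("pics/side5.png"),cv2.imread("pics/top5.png")]))
E
```

```text
shift [-0.1  0.   0.1] turn [ 0.01 -0.03 -0.06] dist 0 ang 0.1
pinch now [583.4 -23.6 119. ] z axis [ 0.64   0.233 -0.732] F [-1.   0.   0.8] w 59.9 t 10.38 q [ 0.88  0.83 -1.15  2.4   2.41  0.6  -0.25]
```

View pics/c5.png

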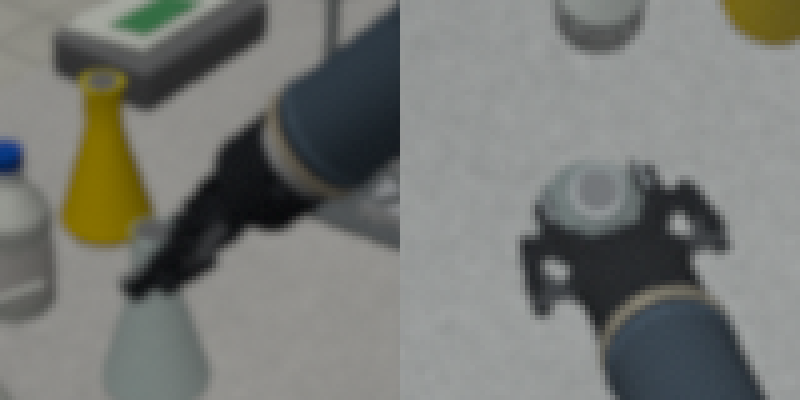

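drive_tool:
  increments: [20, 0, 0, 0, 0, 0, 0, 20, 0, 0, 0, 0, 0, 0, 20, 0, 0, 0, 0, 0, 0, 20, 0, 0, 0, 0, 0, 0, 20, 0, 0, 0, 0, 0, 0, 20, 0, 0, 0, 0, 0, 0, 20, 0, 0, 0, 0, 0, 0]

```text
clock: 11.07
eef_pos: [596.4, -18.9, 108.1]
ee_rot: [-0.162, 0.916, 0.063, 0.362]
wrist_force: [-3.3, -1.8, 7.8]
width: 33.3
```

```bash
python3 mv.py 583.5 -23.5 150 20 43 t; python3 mv.py 583.5 -23.5 240 20 43 t
```

```text
shift [-18.6   0.1 -21.3] turn [-0.05  0.16  0.06] dist 28 ang 0.2
pinch now [584.4 -23.3 121.7] z axis [ 0.643  0.233 -0.729] F [-3.3 -1.8  7.8] w 33.3 t 11.07 q [ 0.88  0.82 -1.16  2.4   2.41  0.59 -0.25]
shift [-80.2  -0.1 -86.9] turn [-0.05  0.16  0.06] dist 118 ang 0.2
pinch now [584.4 -23.3 121.7] z axis [ 0.643  0.233 -0.729] F [-3.3 -1.8  7.8] w 33.3 t 11.07 q [ 0.88  0.82 -1.16  2.4   2.41  0.59 -0.25]
```

drive_tool:
  increments: [20, -7, 0, -7.5, 0, 0, 0, 20, -20, 0, -22, 0, 0, 0, 20, -40, 0, -43.5, 0, 0, 0, 20, -60, 0, -65, 0, 0, 0, 20, -73, 0, -79, 0, 0, 0, 20, -73, 0, -79, 0, 0, 0, 20, -73, 0, -79, 0, 0, 0]

```text
clock: 11.65
eef_pos: [595.9, -19.6, 217.0]
ee_rot: [-0.162, 0.915, 0.062, 0.363]
wrist_force: [1.0, -0.4, -1.2]
width: 32.9
```

```bash
python3 mv.py 583.5 -23.5 240 20 43 t;  python3 - <<'E'
from plant import ctrl
import cv2,numpy as np
for n in("side","top"):
    d=ctrl.read_camera(n); np.savez(n+"6.npz",**d)
    a=d["image"][110:230,230:350] if n=="side" else d["image"][150:230,250:330]
    cv2.imwrite(f"pics/{n}6.png",cv2.resize(a,(400,400),interpolation=3))
cv2.imwrite("pics/c6.png",np.hstack([cv2.imread("pics/side6.png"),cv2.imread("pics/top6.png")]))
E
```

```text
shift [-6.2  0.5 -7. ] turn [-0.24  0.23  0.17] dist 9 ang 0.4
pinch now [583.8 -23.9 230.6] z axis [ 0.645  0.23  -0.729] F [ 1.  -0.4 -1.2] w 32.9 t 11.65 q [ 0.95  0.5  -1.12  2.29  2.21  0.22 -0.18]
```

View pics/c6.png

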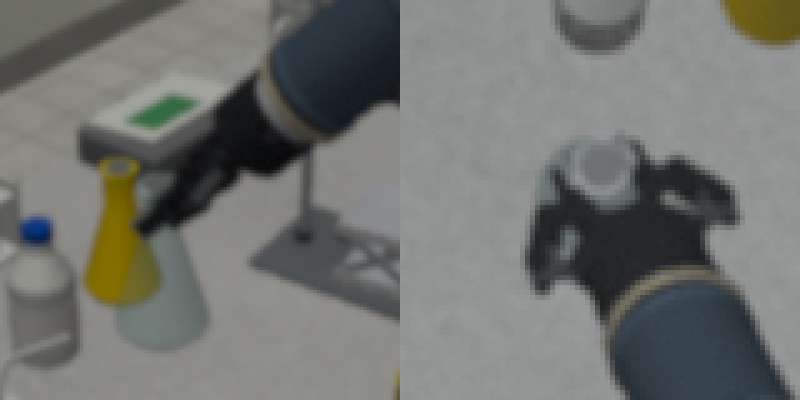

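Run:
```python
from h import *
s=load("side6");t=load("top6")
S=lambda *a:[(np.array(a)+.5)/(400/120)-.5+[230,110]]
T=lambda *a:[(np.array(a)+.5)/5-.5+[250,150]]
print("mouth top",onplane(t,T(201,158),254).round(1))
p0=np.array([583.5,-23.7,0])
for z in (109,254,119): print(z,(proj(s,p0+[0,0,z])-[230,110]+.5)*400/120-.5,(proj(t,p0+[0,0,z])-[250,150]+.5)*5-.5)
# base outline predicted for vertical flask, side crop
a=np.linspace(0,2*np.pi,60);q=(proj(s,np.c_[583.5+42.5*np.cos(a),-23.7+42.5*np.sin(a),np.full(60,109+3)])-[230,110]+.5)*400/120-.5
print("pred base bbox",q.min(0),q.max(0))
q=s["image"][110:230,230:350];o=cv2.resize(cv2.convertScaleAbs(q,alpha=1.8),(600,600),interpolation=3)
for n,col in((109,(0,0,255)),(254,(0,0,255))):
    e=(proj(s,np.c_[583.5+(42.5 if n==109 else 19)*np.cos(a),-23.7+(42.5 if n==109 else 19)*np.sin(a),np.full(60,n)])-[230,110]+.5)*5-.5
    cv2.polylines(o,[e.round().astype(int)],True,col)
cv2.imwrite("pics/o6.png",o)
```

```text
mouth top [[587.1 -23.7 254. ]]
109 [[162.62087253 323.0567219 ]] [[195.65153906 197.217353  ]]
254 [[159.74564453 183.21434638]] [[200.95056071 163.75016511]]
119 [[162.43614932 314.07186981]] [[195.98198695 195.13072344]]
pred base bbox [114.98809821 292.67086076] [210.18787243 349.71734744]
```

View pics/o6.png

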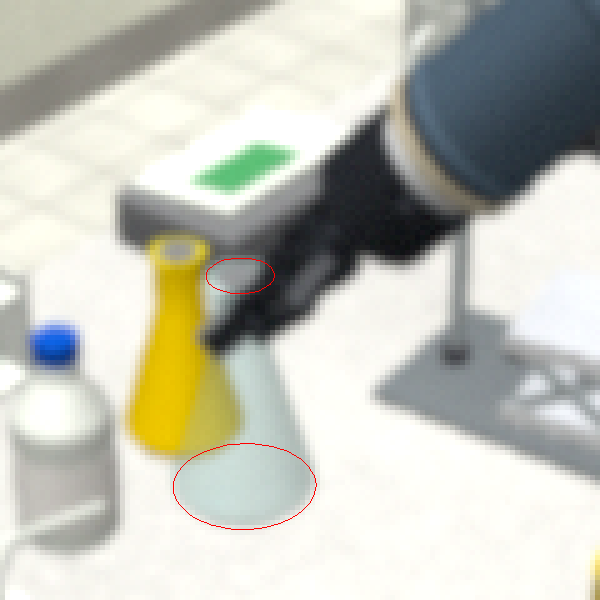

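```bash
python3 mv.py 550 -150 220 5 43 t; python3 mv.py 490 -265 212 -18 43 t
```

```text
shift [  60.4 -110.7  -44.7] turn [10.17  0.11 11.01] dist 134 ang 15.0
pinch now [583.  -23.7 228.5] z axis [ 0.642  0.233 -0.73 ] F [-0.3 -0.5 -0.6] w 33.2 t 11.75 q [ 0.95  0.5  -1.12  2.3   2.21  0.22 -0.18]
shift [ 137.5 -202.8 -105.7] turn [25.87  0.13 27.82] dist 267 ang 38.0
pinch now [583.  -23.7 228.5] z axis [ 0.642  0.233 -0.73 ] F [-0.3 -0.5 -0.6] w 33.2 t 11.75 q [ 0.95  0.5  -1.12  2.3   2.21  0.22 -0.18]
```

drive_tool:
  increments: [20, 8, -15, -6, 1.5, 0, 1.5, 20, 20, -37, -15, 3.4, 0, 3.7, 20, 32, -60, -24, 5.5, 0, 6, 20, 45, -82, -33, 7.5, 0, 8.2, 20, 60, -110, -45, 10.2, 0, 11, 20, 60, -110, -45, 10.2, 0, 11]

```text
clock: 12.25
eef_pos: [560.2, -153.1, 203.9]
ee_rot: [-0.036, 0.93, 0.015, 0.365]
wrist_force: [-0.9, -0.3, -0.8]
width: 33.0
```

```bash
python3 mv.py 490 -265 212 -18 43 t
```

```text
shift [  52.6 -111.   -41.5] turn [15.35 -0.12 16.36] dist 130 ang 22.4
pinch now [ 547.5 -154.1  217.6] z axis [ 0.679  0.054 -0.733] F [-0.9 -0.3 -0.8] w 33.0 t 12.25 q [ 1.19  0.52 -1.16  2.35  2.24  0.31 -0.26]
```

```bash
python3 mv.py 495 -265 212 -12 43 t
```

```text
shift [  48.7 -110.1  -37.8] turn [11.26 -0.12 11.96] dist 126 ang 16.4
pinch now [ 547.5 -154.1  217.6] z axis [ 0.679  0.054 -0.733] F [-0.9 -0.3 -0.8] w 33.0 t 12.25 q [ 1.19  0.52 -1.16  2.35  2.24  0.31 -0.26]
```

drive_tool:
  increments: [20, 8, -18, -6, 1.9, 0, 2, 20, 16, -37, -12.5, 3.8, 0, 4, 20, 24, -55, -19, 5.6, 0, 6, 20, 32, -73, -25, 7.5, 0, 8, 20, 40, -92, -31, 9.4, 0, 10, 20, 48.5, -110, -38, 11.2, -0.1, 12, 20, 48.5, -110, -38, 11.2, -0.1, 12, 20, 48.5, -110, -38, 11.2, -0.1, 12]

```text
clock: 12.92
eef_pos: [506.8, -267.4, 197.2]
ee_rot: [0.098, 0.926, -0.037, 0.364]
wrist_force: [0.6, -0.2, -1.0]
width: 32.9
```

```bash
python3 mv.py 534 -350 210 -12 43 t
python3 - <<'E'
from plant import ctrl
import cv2,numpy as np
for n in("side","top"):
    d=ctrl.read_camera(n); np.savez(n+"7.npz",**d)
    a=d["image"][90:220,310:440] if n=="side" else d["image"][160:240,340:420]
    cv2.imwrite(f"pics/{n}7.png",cv2.resize(cv2.convertScaleAbs(a,alpha=1.5),(400,400),interpolation=3))
cv2.imwrite("pics/c7.png",np.hstack([cv2.imread("pics/side7.png"),cv2.imread("pics/top7.png")]))
E
```

```text
shift [-41.  -75.1  39. ] turn [ 0.13 -0.13 -0.12] dist 94 ang 0.2
pinch now [ 494.3 -264.8  210.9] z axis [ 0.666 -0.139 -0.733] F [ 0.6 -0.2 -1. ] w 32.9 t 12.92 q [ 1.38  0.52 -1.17  2.39  2.25  0.41 -0.36]
```

View pics/c7.png

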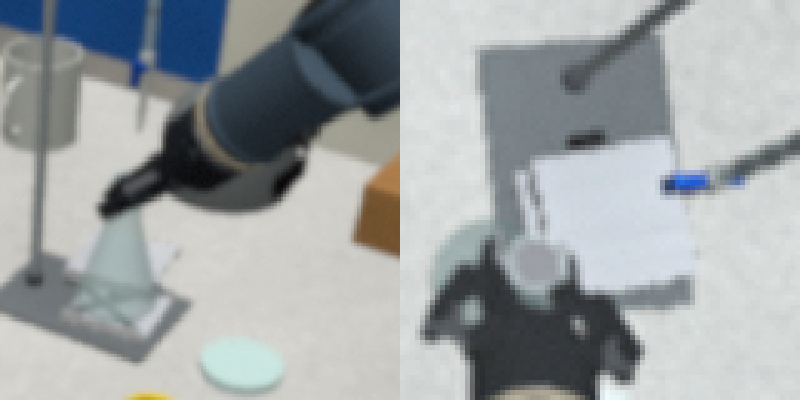

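Run:
```python
from h import *
s=load("side7");t=load("top7")
S=lambda *a:[(np.array(a)+.5)/(400/130)-.5+[310,90]]
T=lambda *a:[(np.array(a)+.5)/5-.5+[340,160]]
a=onplane(t,T(263,184),312)[0];b=onplane(t,T(346,180),312)[0]
print(a.round(1),b.round(1),np.linalg.norm(a-b),"axis",(a+(b-a)*29/45).round(1))
hs=cv2.cvtColor(t["image"],cv2.COLOR_BGR2HSV)[190:202,385:415];m=(hs[...,0]>100)&(hs[...,0]<130)&(hs[...,1]>90);ys,xs=np.where(m);print("blue",xs.min()+385,xs.max()+385,ys.mean()+190)
print("tip side",onplane(s,S(140,131),239).round(1))
for q in((534,-350,239),(531,-352,239),(538,-350,239)): print(q,(proj(s,q)-[310,90]+.5)*400/130-.5)
print("mouth",onplane(t,T(138,264),210.9+23.3).round(1),"base plate rod",onplane(t,T(174,78),8).round(1))
# jet silhouette in side picture rows 105..145
g=s["image"].astype(int).sum(2)
for v in range(120,140): print(v,g[v,350:364])
```

```text
[ 533.6 -324.7  312. ] [ 536.2 -374.5  312. ] 49.88335393888716 axis [ 535.3 -356.8  312. ]
blue 393 407 196.0
tip side [[ 534.9 -352.   239. ]]
(534, -350, 239) [[139.70760298 131.93938249]]
(531, -352, 239) [[143.20842958 132.06236313]]
(538, -350, 239) [[136.39926088 130.86815569]]
mouth [[ 492.8 -266.1  234.2]] base plate rod [[ 651.6 -345.2    8. ]]
120 [404 397 386 373 348 307 278 273 280 277 271 261 262 262]
121 [414 411 408 398 377 328 291 297 318 329 312 294 283 277]
122 [412 412 412 410 386 331 293 314 356 373 362 346 335 321]
123 [411 411 411 406 380 329 298 327 372 397 394 390 381 372]
124 [411 410 409 399 370 322 296 332 377 400 405 406 403 396]
125 [413 411 408 396 360 313 298 334 378 401 406 405 406 399]
126 [414 412 406 394 355 310 306 348 388 403 408 404 403 385]
127 [415 415 411 393 356 316 318 363 397 407 409 407 397 367]
128 [417 415 411 397 358 320 326 370 400 408 409 408 389 336]
129 [415 414 412 398 362 325 335 377 401 408 408 401 372 300]
130 [416 414 413 397 358 328 348 385 402 408 405 395 352 265]
131 [415 415 411 395 360 338 361 394 406 408 406 390 335 236]
132 [417 414 411 401 371 360 380 405 412 407 409 382 316 211]
133 [417 416 415 408 394 390 399 411 415 412 407 377 290 181]
134 [418 417 415 413 410 409 413 412 412 412 408 373 280 163]
135 [418 417 415 418 416 414 413 414 414 414 409 373 274 154]
136 [416 417 417 417 415 417 417 414 414 415 410 370 266 141]
137 [417 420 417 416 418 418 416 414 412 412 403 358 256 137]
138 [415 417 416 416 418 417 415 416 406 394 370 318 216 117]
139 [416 416 414 416 415 414 413 402 379 341 295 236 156  84]
```

```bash
python3 mv.py 514.5 -309 210.5 -12 43 t
```

```text
shift [-19.9 -40.2  20. ] turn [ 0.19 -0.07 -0.01] dist 49 ang 0.2
pinch now [ 495.2 -263.9  211.6] z axis [ 0.667 -0.138 -0.732] F [ 0.5 -0.3 -0.2] w 33.2 t 13.02 q [ 1.37  0.52 -1.17  2.39  2.25  0.41 -0.36]
```

drive_tool:
  increments: [20, -5, -10, 5, 0, 0, 0, 20, -10, -20, 10, 0, 0, 0, 20, -15, -30, 15, 0, 0, 0, 20, -20, -40, 20, 0.2, 0, 0, 20, -20, -40, 20, 0.2, 0, 0, 20, -20, -40, 20, 0.2, 0, 0]

```text
clock: 13.52
eef_pos: [527.6, -312.2, 196.8]
ee_rot: [0.098, 0.925, -0.038, 0.364]
wrist_force: [-0.3, -0.7, -1.0]
width: 33.3
```

```bash
python3 mv.py 534.5 -352.5 210 -12 43 t
```

```text
shift [-20.1 -37.9  19.4] turn [-0.02 -0.04 -0.05] dist 47 ang 0.1
pinch now [ 515.1 -309.6  210.5] z axis [ 0.666 -0.142 -0.732] F [-0.3 -0.7 -1. ] w 33.3 t 13.52 q [ 1.37  0.54 -1.07  2.29  2.24  0.31 -0.26]
```

drive_tool:
  increments: [20, -4, -8, 4, 0, 0, 0, 20, -8, -15, 8, 0, 0, 0, 20, -12, -23, 12, 0, 0, 0, 20, -16, -31, 16, 0, 0, 0, 20, -20, -38, 19.4, 0, 0, 0, 20, -20, -38, 19.4, 0, 0, 0, 20, -20, -38, 19.4, 0, 0, 0]

```text
clock: 14.1
eef_pos: [547.1, -355.6, 196.3]
ee_rot: [0.098, 0.925, -0.038, 0.364]
wrist_force: [-1.0, 1.0, -1.6]
width: 33.1
```

```bash
python3 mv.py 534.5 -352.5 205 -12 43 t
python3 - <<'E'
from plant import ctrl
from h import *
for n in("side","top"):
    d=ctrl.read_camera(n); np.savez(n+"8.npz",**d)
    a=d["image"][100:200,310:410] if n=="side" else d["image"][160:240,350:430]
    cv2.imwrite(f"pics/{n}8.png",cv2.resize(cv2.convertScaleAbs(a,alpha=1.5),(400,400),interpolation=3))
cv2.imwrite("pics/c8.png",np.hstack([cv2.imread("pics/side8.png"),cv2.imread("pics/top8.png")]))
E
```

```text
shift [3.5 0.4 3.5] turn [-0.04 -0.04 -0.07] dist 5 ang 0.1
pinch now [ 534.6 -352.9  209.9] z axis [ 0.667 -0.142 -0.732] F [-1.   1.  -1.6] w 33.1 t 14.1 q [ 1.34  0.56 -0.97  2.19  2.21  0.22 -0.17]
```

View pics/c8.png

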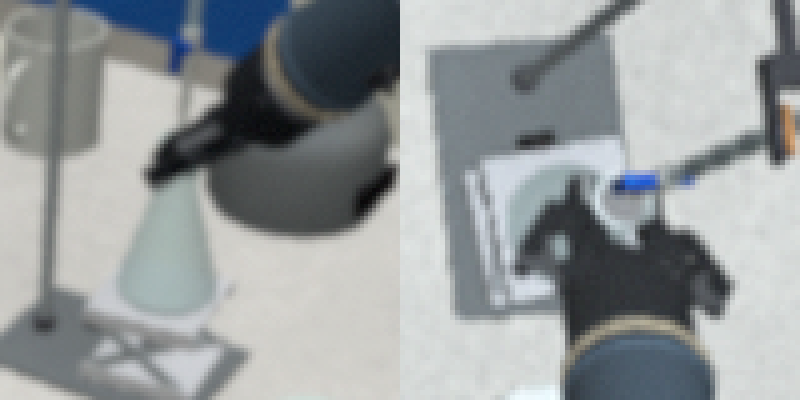

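drive_tool:
  increments: [20, 0.7, 0, 0.7, 0, 0, 0, 20, 1.4, 0.1, 1.4, 0, 0, 0, 20, 2, 0.2, 2.1, 0, 0, 0, 20, 2.7, 0.2, 2.8, 0, 0, 0, 20, 2.7, 0.2, 2.8, 0, 0, 0]

```text
clock: 14.62
eef_pos: [546.8, -354.2, 192.1]
ee_rot: [0.097, 0.926, -0.038, 0.364]
wrist_force: [-0.2, -0.1, -0.6]
width: 33.0
```

```bash
python3 mv.py 535 -352.5 201 -12 43 t; python3 -c "
from h import *
t=load('top8');T=lambda *a:[(np.array(a)+.5)/5-.5+[350,160]]
print('mouth',onplane(t,T(222,207),233).round(1),onplane(t,T(212,183),312).round(1),onplane(t,T(293,181),312).round(1))"
```

```text
shift [ 2.6 -0.8  4.1] turn [ 0.03 -0.06 -0.03] dist 5 ang 0.1
pinch now [ 534.3 -351.6  205.8] z axis [ 0.666 -0.141 -0.732] F [-0.2 -0.1 -0.6] w 33.0 t 14.62 q [ 1.34  0.57 -0.98  2.2   2.22  0.24 -0.17]
mouth [[ 529.1 -352.1  233. ]] [[ 534.2 -324.1  312. ]] [[ 535.6 -372.7  312. ]]
```

drive_tool:
  increments: [20, 0.5, -0.4, 0.8, 0, 0, 0, 20, 1.0, -0.6, 1.5, 0, 0, 0, 20, 1.4, -0.7, 2.2, 0, 0, 0, 20, 1.4, -0.7, 2.2, 0, 0, 0]

```text
clock: 14.95
eef_pos: [549.2, -354.9, 192.3]
ee_rot: [0.096, 0.925, -0.039, 0.366]
wrist_force: [-7.2, 3.3, 19.6]
width: 33.3
```

```bash
python3 mv.py 535 -352.5 201 -12 43 t
```

```text
shift [ 4.6 -0.6  2.5] turn [0.01 0.2  0.12] dist 5 ang 0.2
pinch now [ 536.6 -352.3  205.9] z axis [ 0.67  -0.142 -0.729] F [-7.2  3.3 19.6] w 33.3 t 14.95 q [ 1.35  0.58 -0.99  2.2   2.22  0.24 -0.17]
```

drive_tool:
  increments: [20, 0, 0, 0, 0, 0, 0, 20, 0, 0, 0, 0, 0, 0, 20, 0, 0, 0, 0, 0, 0]

```text
clock: 15.2
eef_pos: [549.1, -354.9, 192.2]
ee_rot: [0.096, 0.925, -0.039, 0.366]
wrist_force: [-0.7, 0.6, 3.4]
width: 32.9
```

```bash
python3 mv.py 535 -352.5 201 -12 43 t
```

```text
shift [ 4.5 -0.5  2.5] turn [0.01 0.2  0.12] dist 5 ang 0.2
pinch now [ 536.6 -352.3  205.9] z axis [ 0.67  -0.142 -0.729] F [-0.7  0.6  3.4] w 32.9 t 15.2 q [ 1.35  0.58 -0.99  2.2   2.22  0.24 -0.17]
```

drive_tool:
  increments: [38, 0, 0, 0, 0, 0, 0, 44, 0, 0, 0, 0, 0, 0, 52, 0, 0, 0, 0, 0, 0, 60, 0, 0, 0, 0, 0, 0, 60, 0, 0, 0, 0, 0, 0, 60, 0, 0, 0, 0, 0, 0]

```text
clock: 15.7
eef_pos: [549.1, -354.9, 192.2]
ee_rot: [0.096, 0.925, -0.039, 0.366]
wrist_force: [0.2, -0.0, -0.4]
width: 60.0
```

```bash
python3 mv.py 535 -352.5 201 -12 43 t
```

```text
shift [ 4.4 -0.5  2.5] turn [0.01 0.19 0.12] dist 5 ang 0.2
pinch now [ 536.6 -352.3  205.8] z axis [ 0.67  -0.142 -0.729] F [ 0.2 -0.  -0.4] w 60.0 t 15.7 q [ 1.35  0.58 -0.99  2.2   2.22  0.24 -0.17]
```

```bash
python3 mv.py 458 -336 208 -12 43 t
```

```text
shift [ 57.1  -0.3 -56.5] turn [0.01 0.19 0.12] dist 80 ang 0.2
pinch now [ 536.6 -352.3  205.8] z axis [ 0.67  -0.142 -0.729] F [ 0.2 -0.  -0.4] w 60.0 t 15.7 q [ 1.35  0.58 -0.99  2.2   2.22  0.24 -0.17]
```

drive_tool:
  increments: [60, 5, 0, -5, 0, 0, 0, 60, 11, 0, -11, 0, 0, 0, 60, 18, 0, -18, 0, 0, 0, 60, 25, 0, -25, 0, 0, 0, 60, 32, 0, -32, 0, 0, 0, 60, 40, 0, -39.5, 0, 0, 0, 60, 48, 0, -47.5, 0, 0, 0, 60, 57, 0, -56.5, 0, 0, 0, 60, 57, 0, -56.5, 0, 0, 0]

```text
clock: 16.45
eef_pos: [467.5, -337.8, 193.3]
ee_rot: [0.097, 0.925, -0.039, 0.365]
wrist_force: [-0.1, 1.2, 0.1]
width: 60.2
```

```bash
python3 mv.py 440 -250 280 -20 20 t
python3 - <<'E'
from plant import ctrl
from h import *
for n in("side","top"):
    d=ctrl.read_camera(n); np.savez(n+"9.npz",**d)
s=load("side9");t=load("top9")
p=proj(t,(535,-352.5,229));print("top mouth exp",p); u,v=p[0].round().astype(int)
print(t["image"][v-12:v+13,u-12:u+13].mean(2).astype(int))
p=proj(s,(535,-352.5,229));print("side mouth exp",p,"tip exp",proj(s,(535,-352.5,239))); u,v=p[0].round().astype(int)
print(s["image"][v-12:v+13,u-12:u+13].mean(2).astype(int))
E
```

```text
shift [-18.9  79.3 -77. ] turn [ 4.19 23.01  6.93] dist 112 ang 24.4
pinch now [ 455.  -335.1  207. ] z axis [ 0.668 -0.142 -0.731] F [-0.1  1.2  0.1] w 60.2 t 16.45 q [ 1.58  0.56 -1.16  2.35  2.32  0.27 -0.23]
top mouth exp [[393.72573586 199.28509821]]
[[ 81  83  87  89  89  94 101 103 110 117 116 114 108 132 140 140 141 141
  142 143 140 140 139 139 138]
 [ 87 101 113 119 118 122 127 129 134 141 141 133 113 125 140 142 141 142
  141 140 141 142 141 139 140]
 [116 125 134 140 139 140 141 141 143 145 145 140 121 120 137 140 141 141
  139 138 141 143 141 141 139]
 [138 139 142 142 142 142 143 142 144 144 145 143 132 124 137 141 138 141
  139 138 140 142 144 140 139]
 [140 139 139 142 142 142 143 143 144 145 145 145 138 122 137 140 141 140
  140 139 139 139 140 139 130]
 [127 128 129 132 137 140 144 144 144 145 144 145 138 124 135 143 143 142
  138 136 133 126 127 123 107]
 [113 113 113 116 121 127 136 141 143 144 148 148 139 126 134 141 141 139
  131 121 121 114 105  98  81]
 [108 108 107 107 108 113 119 128 139 149 150 145 124 115 119 122 122 119
  111 105 116 106  89  81  72]
 [10
[... 3790 characters left out ...]
05 105 106 106 105 104 103 103 112 117
  104  75  53  46  47  49  50]
 [136 136 137 135 134 128 115 107 105 107 106 107 106 105 103 105 114 116
   99  69  50  45  48  47  50]
 [137 137 136 136 134 126 114 107 107 108 108 107 107 105 104 107 116 116
   95  64  49  45  47  49  48]
 [136 137 136 136 132 124 114 107 107 108 109 108 108 106 105 109 117 116
   93  63  47  44  47  48  49]
 [136 136 135 136 132 124 114 108 108 108 109 109 108 107 105 110 119 118
   93  62  46  45  46  47  48]
 [136 136 135 135 132 124 113 109 109 110 111 111 109 108 106 111 121 119
   95  64  47  45  45  45  46]
 [135 135 134 135 131 120 112 109 111 112 112 111 110 108 107 112 123 123
  103  73  51  45  44  42  39]]
```

Run:
```python
from h import *
for n in("top","side"):
    a=load(n+"0");b=load(n+"9")
    m=(cv2.absdiff(a["image"],b["image"]).max(2)>9).astype(np.uint8)
    k,l,st,ce=cv2.connectedComponentsWithStats(m)
    for i in range(1,k):
        if st[i,4]>25: print(n,st[i],ce[i].round(1))
    print("exp rim/base",proj(b,[(557,316,84),(557,316,0)]).round(1))
    w=np.linspace(0,2*np.pi,90)
    q=np.vstack([proj(b,np.c_[557+r*np.cos(w),316+r*np.sin(w),0*w+z]) for r,z in((29,0),(31,84))]);print("exp bbox",q.min(0).round(1),q.max(0).round(1),"ctr",((q.min(0)+q.max(0))/2).round(1))
    print(proj(b,[(567,316,42)])-proj(b,[(557,316,42)]),proj(b,[(557,326,42)])-proj(b,[(557,316,42)]))
s=load("top9")["image"];
```

```text
top [276 181  25  25 481] [288.  193.2]
top [183 189  22  20 272] [193.5 198.5]
top [371 192  30  25 495] [383.5 204.2]
top [  249   218   311   202 25311] [424.9 345.3]
top [280 223  18  18 202] [288.6 230.8]
top [284 388  24  13 116] [297.9 392.5]
exp rim/base [[191.8 197.2]
 [196.6 200. ]]
exp bbox [183.1 188.4] [204.4 207.7] ctr [193.7 198.1]
[[ 0.08316236 -2.7446557 ]] [[-2.74455001 -0.0116908 ]]
side [  338     0   222   315 19758] [484.1 118. ]
side [537 133  23 113 910] [551.6 204.1]
side [542 154  12  48 195] [545.9 176.6]
side [525 158   9  11  31] [529.9 163. ]
side [511 174  11  34  88] [515.  189.3]
side [265 193  29  51 957] [278.4 222. ]
side [305 227  23  36 702] [316.4 244.3]
side [486 234   9  15  53] [488.9 240.8]
side [ 516  243   42   81 1624] [538.4 285.2]
side [541 243   5  11  27] [542.6 247.9]
side [186 276  28  39 866] [199.7 294.8]
side [479 278   6  11  35] [481.5 283.2]
side [509 281  15  16  93] [515.8 290.1]
side [441 284   6  14  51] [443.7 290.3]
side [491 295  29  35 426] [506.  308.5]
exp rim/base [[198.2 282.9]
 [202.6 305. ]]
exp bbox [185.5 273.7] [213.9 314.1] ctr [199.7 293.9]
[[-2.59411073 -1.93258071]] [[-3.02195411  2.37535315]]
```

```bash
python3 -c "
from plant import ctrl
s=ctrl.state();print(s['clock'],s['wrist_force']);print(ctrl.finish_job())"
```

```text
16.55 [ 0.68728639 -0.89676305  0.46208831]
the job is handed in; nothing more can be done
None
```

Both pieces are placed and the job was handed in at 16.55 s of the 61 s allowed. `finish_job` gave no verdict.

**Beaker:** It stands at about (557, 316) mm. I estimated the midpoint between the wash bottle and the amber bottle at (556.5, 315.5) mm. The last top and side pictures agree with this to about 2 mm.

**Flask:**
- I carried it by the neck with the gripper leaning 43°. It was lowered until the wrist force rose to about 20 N, confirming rest on the jack at about 84 mm. I eased the force to about 3 N before letting go.
- The mouth ended up at about (535, –352) mm in both pictures.
- My estimates of the burette tip disagreed by a few mm: about y = –351 from the side view, and –353 to –356 from the base plate and stopcock key in the top view. The mouth should therefore be centred within about 4 mm, against the 10 mm limit.
- I did not measure its uprightness separately after release. The neck looked straight in the side-view pixel values.

**Everything else:** Comparing the last pictures with the first ones, the only changes were the flask, the beaker and the arm. I withdrew the gripper about 80 mm from the flask, and the wrist force was near zero at hand-in. I used all 12 picture views, so the final checks were numerical rather than by eye.

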